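# Lock a press roller by its axle flat in the V-jig and push its cap home

## Task

Take the one long rubber roller out of the wooden rack and lay it, cap end up, in the sloping V-groove of the jig. Roll it in the groove until you feel a flat of its axle face the steel keeper bar and it slides under, all the way down to the stop. Then let go and push the cap at its upper end straight down the axle until it is tight against the sleeve; leave the roller in the jig, and the short rollers, the jar and the white tin where they stand.

Things in the scene. Friction and masses are not known exactly. Their poses are not given: they have to be found in the camera images.
- roller: The long roller, the only one so long: black rubber sleeve, 44 mm diameter, 150 mm long, on a steel axle, about 0.4 kg, upright in one of the rack's holes, the sleeve resting on the rack. Origin: centre of the sleeve's lower face; +z along the axle to the capped end. Grip across the sleeve's top 35 mm. Cap top 172 mm above the origin while raised, 162 mm when home (flat, 23 mm wide).
- axle_foot (a point): Centre of the end of the roller's axle foot, which stands out 20 mm below the sleeve: round, 32 mm diameter, but with two opposite flats along its whole length, 20 mm apart (each 10 mm from the axis). The sleeve sits very tight on the axle, at any angle: it turns the axle with it, but no pose given here tells where the flats are.
- push_cap (a joint): Toothed push-on cap (dark steel, 36 mm wide, 12 mm high) on the axle's upper stub, sliding along the axle: 0 = only started, 10 mm off the sleeve; 0.010 m = tight against the sleeve. It needs about 13 N to move and stays where it is left.
- v_groove: Waxed 90-degree V-groove of the fixed wooden jig. z runs up along the groove, leaning 35 degrees from vertical, upper end toward the robot; x points square out of the groove, y across. Origin: where the roller's origin is when fully home (the axes then coincide), 62 mm above the bench. Flanks carry the sleeve from z = 0 to 110 mm, all below x = -8 mm. A stop at z = 0, below x = -18 mm.
- keeper (a point): Steel keeper bar across the foot of the V-groove: middle of its underside, axes as the groove's. The bar spans z = -10 to 0 mm, x = 13 to 22 mm of the groove, posts 24 mm to each side. The round foot lands on the bar (roller 20 mm short of home); with a flat turned to the bar (+x of the groove, within about 12 degrees) it slips under and the roller slides home.
- rack: Light wooden rack, fixed, 236 x 76 mm, 34 mm high, three holes 36 mm wide and 24 mm deep in a row along its x axis, 74 mm apart. Origin: centre of its underside.
- short_a: A finished short roller: sleeve 44 mm diameter, 95 mm long, cap already tight, standing in the rack. Origin: centre of the sleeve's lower face, +z to the cap. Stays in the rack.
- short_b: The other finished short roller, like short_a. Stays in the rack.
- pigment_jar: Clear jar with a black lid, 70 mm wide, 86 mm high, near the back edge. Origin: centre of its underside. Stays where it is.
- white_tin: Round white tin, 78 mm wide, 85 mm high. Origin: centre of its underside. Stays where it is.

How it is judged:
By the outcome, as a careful person would: the job done as asked, in the order asked, and still so for the second after the job is handed in, with the robot touching nothing.
It also fails if it takes over 67 s, if anything falls off the work surface, if the arm or the gripper's body presses on something with over 40 N, if the wrist force passes 120 N, or if a joint passes its speed limit or range.

## Robot

A 6-joint arm with a two-finger parallel gripper is mounted at the origin on a cart in front of the work surface, level with it; the furniture and walls round the work are solid. World frame = base frame: x ahead of the robot, y to its left, z up, the work surface at z = 0. Lengths are in m, angles in degrees, forces in N, time in s.
With the tool pointing down it reaches from about 0.3 to 0.75 m from the base axis. Payload 8.5 kg.
Tool frame: the origin (TCP) lies midway between the tips of the shut fingers; the grasp point (between the pads) lies 19 mm behind it (env.tcp_to_grasp is the z of the grasp point in the tool frame, in m); z points along the fingers, y is the line along which they close (so a half turn about z gives the same grasp; the last joint's range is limited). The gripper opens to 85 mm and grips with 20 to 120 N. Pads are 22 mm wide; open, the fingers measure 114 mm over their backs; the gripper's body (76 mm by 85 mm) begins 54 mm behind the grasp point. The pads swing forward as they close: fully open they stand 13 mm farther back than shut.
Start: joints at [57.221, 21.807, 74.336, -0, 83.858, -12.336], TCP at [0.192, 0.515, 0.231] pointing down, gripper open.
Joint ranges: [-178.18, 178.18], [-50.72, 133.34], [12.68, 142.11], [-81.47, 261.47], [9.98, 163.14], [-165.26, 165.26]. Speed limits (degrees/s): [136.94, 136.94, 180, 180, 180, 180].

## Interface

Orientations are given as a 3x3 rotation matrix whose columns are the frame's x, y, z axes.
In Python, from rig import env, imaging, job, models gives the robot as it stands. The module is installed in compiled form; this text tells all that it offers.
- The arm moves only by the tool jog_arm, never from a script. Its argument "plan" is text: rows parted by semicolons, each of 7 numbers parted by spaces: the turn, a rotation vector about the tool's x, y, z in degrees, then the shift along the tool's x, y, z in cm, then the closure in counts, from 0 (fully open) to 255 (shut). In form: rx ry rz x y z claw; .... A call has 1 to 10 rows; each row shifts and turns the commanded pose from where the row before left it, along the tool's axes as they then stand; what a row does not reach is not made up. A row lasts 1/12 s, in which the tool goes at most 41.7 mm and 7.16 degrees, less where a joint would pass 70% of its speed; a pose out of reach is approached as far as the arm can. A call with a gripper value outside its range is refused whole. The fingers move at their own pace and stop on an object; "grip_force" is the grip in N (left out, the last holds). Time passes only in rows, so rows that do not move let the fingers close. It gives the time, the measured TCP pose, the force, the opening and the grip force at its end, in the units of the state.
- env.observe(): the state, without advancing time (a new reading comes with each control period).
- imaging.get_image(name): name is "scene" or "top" or "wrist"; returns a dict with "pixels" (384x512x3 uint8, red, green, blue), "depth" (384x512 float32, m along the optical axis (not along the pixel's ray), 0 where there is no reading), "fov_y" (degrees; the focal length in pixels is half the picture's height over the tangent of half this angle, whatever the lens; pixels are square), "cx", "cy" (the principal point, pixels), "world_from_camera" (4x4, takes a point from camera to world coordinates). Camera axes: x right, y down, z forward; pixel columns grow to the right and rows downward; lengths in m; the calibration is good to about 2 mm. A picture is of the moment at which its call begins.
- job.close_job(): hands the job in; it is judged then, once.
Trained networks look in the newest picture that a camera, given by its name, has taken for a name from the list of things; names that differ only in an ending like _2 or _b are one class to them, and where a whole thing is asked for, a point or a joint stands for the part that bears it (a point fixed in the world has none). Each returns a list of dicts, best first, with "confidence" (0 to 1); they miss things now and then, are a little off and sometimes report something else, mostly with a low value. They report only what shows in the picture. A call takes as long as a camera call.
- models.outline_of(camera, query): "region" (384x512 bool, what is visible of it) and "bbox" ([centre column, centre row, width, height] in pixels, round what is visible of it).
- models.tip_of(camera, query): "at" ([column, row] in pixels: a listed point, or the origin of a listed thing).
The state is a dict: "time_s": time; "q": joint angles; "qvel": joint speeds; "joint_efforts": joint torques, N m; "position": TCP position; "tool_rot": TCP orientation; "ft_force": force on the tool from outside, world axes, zero at the start; "wrist_torque": the same for the moment, N m; "grip_width": finger opening in m; "gripper_force": force on a finger pad.
Only numpy, scipy, OpenCV 4.12 (cv2) and the standard library are available. Lean on these libraries where they do the work, as an engineer would, in place of code of your own. Each camera call takes 0.05 s, during which the arm holds its last target. There are 200 camera calls.

## Working session

There is one attempt and no reset: what is moved stays moved. The work goes in short steps, Python scripts to look and compute and a tool call to move; the robot and the scene stay as the last step left them, time stands still between calls to the robot, and variables do not carry over. Pictures are saved under pics/ and viewed, at most 10 in all, crops included, and the job is handed in when it is done.

Besides the shell and the picture viewer there is one more tool, called after "Emit:" as name(argument=value, ...) on one line, values as JSON. jog_arm: Moves the arm, as the interface text tells. Its arguments: {"type":"object","properties":{"plan":{"type":"string"},"grip_force":{"type":"number"}},"required":["plan"]}

```bash
mkdir -p pics; cat > h.py <<'E'
import numpy as np, cv2
from rig import env, imaging, job, models
def cloud(im):
    d=im["depth"];h,w=d.shape;f=h/2/np.tan(np.radians(im["fov_y"])/2)
    v,u=np.mgrid[:h,:w]
    p=np.stack([(u-im["cx"])*d/f,(v-im["cy"])*d/f,d],-1)
    T=np.array(im["world_from_camera"]);return p@T[:3,:3].T+T[:3,3]
def save(im,n): cv2.imwrite("pics/"+n+".png",im["pixels"][...,::-1])
E
python3 - <<'E'
from h import *
np.set_printoptions(precision=4,suppress=True)
print(env.tcp_to_grasp,env.observe())
for c in ["scene","top"]:
    im=imaging.get_image(c);save(im,c);P=cloud(im);np.save(c+".npy",P)
    T=np.array(im["world_from_camera"]);print(c,T[:3].tolist(),im["fov_y"])
    for q in ["roller","short_a","rack","v_groove","push_cap","pigment_jar","white_tin"]:
        for r in models.outline_of(c,q)[:3]:
            m=r["region"]&(im["depth"]>0);p=P[m]
            print(q,round(r["confidence"],2),np.round(r["bbox"]),np.percentile(p,[2,50,98],axis=0).round(3).tolist() if len(p) else None)
    for q in ["roller","v_groove","keeper","push_cap","rack","short_a"]:
        for r in models.tip_of(c,q)[:2]: print(" tip",q,round(r["confidence"],2),np.round(r["at"],1))
E
python3 -c "
import cv2,numpy as np
a=cv2.imread('pics/scene.png');b=cv2.imread('pics/top.png')
cv2.imwrite('pics/both.png',cv2.resize(np.hstack([a,b]),(800,300)))"
```

```text
-0.0187 {'time_s': 0.0, 'q': array([ 57.2202,  21.84  ,  74.3881,  -0.0008,  83.8605, -12.3352]), 'qvel': array([ 0.0026, -0.0109, -0.0272, -0.0154, -0.0517,  0.0435]), 'joint_efforts': array([ -0.    , -44.8458, -23.1278,  -0.0003,   0.0047,   0.    ]), 'position': array([0.1919, 0.5151, 0.2307]), 'tool_rot': array([[-0.937 ,  0.3493, -0.0008],
       [ 0.3493,  0.937 , -0.0013],
       [ 0.0003, -0.0015, -1.    ]]), 'ft_force': array([ 0.835 ,  0.3827, -0.027 ]), 'wrist_torque': array([0.0092, 0.0125, 0.0421]), 'gripper_force': 0.0, 'grip_width': 0.08550911888637035}
scene [[0.8233276902229206, -0.2913978668676013, 0.4870511243157152, 0.17846814275920395], [-0.5674689000477726, -0.4385354791937343, 0.6968971810582197, -0.5413526615900517], [0.010514846207229499, -0.8501611121859984, -0.5264176301530038, 0.5940899596932071]] 57.76056405579478
roller 0.74 [222. 231.  23.  74.] [[0.438, -0.041, 0.042], [0.451, -0.034, 0.136], [0.475, -0.011, 0.207]]
short_a 0.76 [243. 260.  22.  49.] [[0.449, -0.114, 0.04], [0.461, -0.106, 0.1], [0.486, -0.084, 0.143]]
short_a 0.73 [269. 280.  20.  52
[... 443 characters left out ...]
18, 0.006], [0.616, 0.037, 0.068], [0.664, 0.09, 0.086]]
 tip roller 0.62 [224.2 260.1]
 tip v_groove 0.94 [214.4 180.8]
 tip v_groove 0.45 [245.2 290.8]
 tip keeper 0.7 [216.6 177.7]
 tip keeper 0.36 [242.4 275.7]Traceback (most recent call last):
  File "<stdin>", line 12, in <module>
ValueError: it knows: axle_foot, keeper, pigment_jar, rack, roller, short, v_groove, white_tin
[ WARN:0@0.033] global loadsave.cpp:275 findDecoder imread_('pics/top.png'): can't open/read file: check file path/integrity
Traceback (most recent call last):
ValueError: all the input arrays must have same number of dimensions, but the array at index 0 has 3 dimension(s) and the array at index 1 has 1 dimension(s)
```

View pics/scene.png

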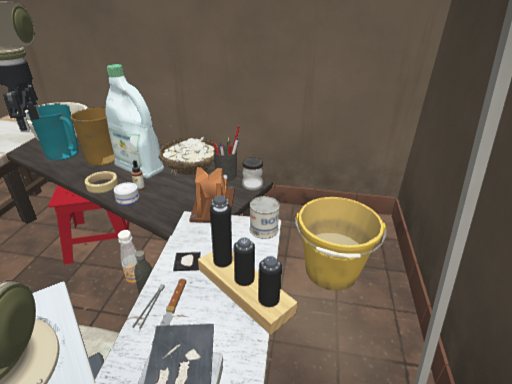

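```bash
python3 - <<'E'
from h import *
np.set_printoptions(precision=4,suppress=True)
for c in ["top","wrist"]:
    im=imaging.get_image(c);save(im,c);P=cloud(im);np.save(c+".npy",P)
    T=np.array(im["world_from_camera"]);print(c,T[:3].round(4).tolist(),im["fov_y"])
    for q in ["roller","short_a","rack","v_groove","pigment_jar","white_tin"]:
        for r in models.outline_of(c,q)[:3]:
            m=r["region"]&(im["depth"]>0);p=P[m]
            print(q,round(r["confidence"],2),np.round(r["bbox"]),np.percentile(p,[2,50,98],axis=0).round(3).tolist() if len(p) else None)
    for q in ["roller","axle_foot","v_groove","keeper","rack","short_a"]:
        for r in models.tip_of(c,q)[:2]: print(" tip",q,round(r["confidence"],2),np.round(r["at"],1),P[int(r["at"][1]),int(r["at"][0])])
E
```

```text
top [[0.0852, -0.976, 0.2004, 0.4218], [-0.9964, -0.0827, 0.0209, 0.056], [-0.0039, -0.2015, -0.9795, 1.0651]] 57.84774049069902
roller 0.69 [286. 250.  22.  18.] [[0.441, -0.036, 0.09], [0.46, -0.014, 0.197], [0.48, 0.003, 0.208]]
short_a 0.81 [311. 249.  16.  18.] [[0.453, -0.111, 0.072], [0.471, -0.086, 0.132], [0.491, -0.07, 0.143]]
short_a 0.8 [335. 250.  24.  14.] [[0.462, -0.181, 0.043], [0.481, -0.155, 0.13], [0.501, -0.143, 0.143]]
rack 0.7 [307. 252.  82.  29.] [[0.426, -0.203, 0.031], [0.462, -0.077, 0.034], [0.519, 0.022, 0.038]]
rack 0.34 [286. 251.  24.  21.] [[0.441, -0.037, 0.05], [0.459, -0.014, 0.197], [0.481, 0.003, 0.208]]
v_groove 0.65 [195. 207.  51.  44.] [[0.518, 0.171, 0.034], [0.567, 0.221, 0.111], [0.629, 0.296, 0.145]]
pigment_jar 0.62 [192. 156.  24.  31.] [[0.708, 0.237, 0.0], [0.73, 0.264, 0.084], [0.767, 0.298, 0.089]]
white_tin 0.95 [258. 192.  34.  32.] [[0.595, 0.022, 0.004], [0.628, 0.058, 0.083], [0.666, 0.094, 0.087]]
white_tin 0.17 [312. 249.  21.  18.] [[0.453, -0.11, 0.056], [0.471, -0.085, 0.132], [0.491, -0.07, 0.143]]
 tip roller 0.63 [279.2 251.7] [ 0.4608 -0.0028  0.1999]
 tip axle_foot 0.51 [280.1 254. ] [ 0.4538 -0.0059  0.1986]
 tip axle_foot 0.51 [196.1 160.3] [0.7149 0.255  0.0643]
 tip v_groove 0.94 [184.9 200.2] [0.5985 0.2861 0.0169]
 tip keeper 0.88 [183.4 194.9] [0.6057 0.278  0.0771]
 tip rack 0.63 [305.4 254.6] [ 0.4619 -0.0765  0.1323]
 tip short_a 0.56 [330.3 250.9] [ 0.4785 -0.1439  0.123 ]
 tip short_a 0.49 [305.  249.6] [ 0.475  -0.0758  0.1319]
wrist [[0.3492, 0.8908, 0.2907, 0.1169], [0.9371, -0.3318, -0.1086, 0.5442], [-0.0003, 0.3104, -0.9506, 0.3743]] 68.28361546248554
```

View pics/top.png

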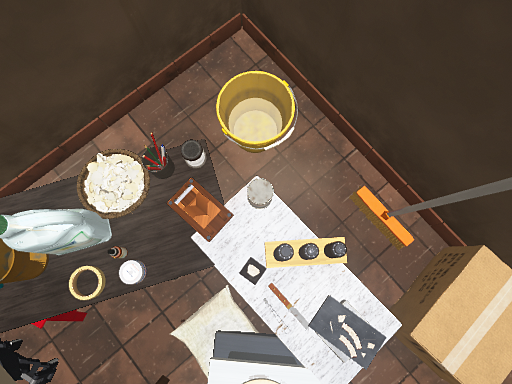

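View pics/wrist.png

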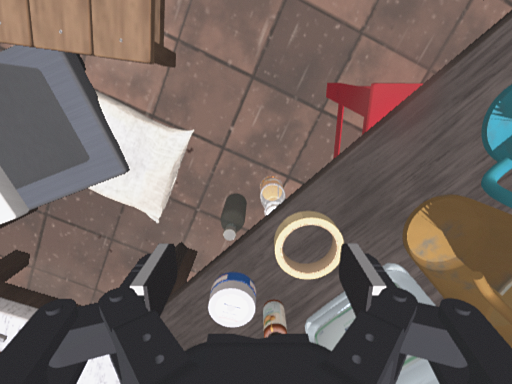

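Emit:
jog_arm(plan="0 0 0 -3.35 -1.8 -0.85 0;0 0 0 -3.35 -1.8 -0.85 0;0 0 0 -3.35 -1.8 -0.85 0;0 0 0 -3.35 -1.8 -0.85 0;0 0 0 -3.35 -1.8 -0.85 0;0 0 0 -3.35 -1.8 -0.85 0;0 0 0 -3.35 -1.8 -0.85 0;0 0 0 -3.35 -1.8 -0.85 0;0 0 0 -3.35 -1.8 -0.85 0;0 0 0 -3.35 -1.8 -0.85 0", grip_force=60)

```text
time_s: 2.68
position: [0.444, 0.228, 0.3169]
tool_rot: [[-0.937, 0.349, 0.0], [0.349, 0.937, 0.0], [-0.0, 0.0, -1.0]]
ft_force: [0.9, 1.0, -0.1]
grip_width: 0.0857
gripper_force: 0.0
```

```bash
cat >> h.py <<'E'
def look(c,n,qo=(),qt=()):
    im=imaging.get_image(c);save(im,n);P=cloud(im);np.save(n+".npy",P)
    for q in qo:
        for r in models.outline_of(c,q)[:3]:
            m=r["region"]&(im["depth"]>0);p=P[m]
            print(q,round(r["confidence"],2),np.round(r["bbox"]),np.percentile(p,[2,50,98],axis=0).round(3).tolist() if len(p) else None)
    T=np.array(im["world_from_camera"]);f=192/np.tan(np.radians(im["fov_y"])/2)
    for q in qt:
        for r in models.tip_of(c,q)[:2]:
            u,v=r["at"];ray=T[:3,:3]@[(u-im["cx"])/f,(v-im["cy"])/f,1]
            print(" tip",q,round(r["confidence"],2),np.round(r["at"],1),P[int(v),int(u)].round(4),"cam",T[:3,3].round(4),"ray",ray.round(4))
    return im,P
E
python3 - <<'E'
from h import *
look("wrist","w1",["roller","v_groove","short_a"],["roller","v_groove","keeper","rack"])
look("top","t1",[],["v_groove","keeper"])
E
```

```text
roller 0.97 [ 82. 247. 104.  81.] [[0.439, -0.029, 0.04], [0.455, -0.004, 0.16], [0.478, 0.004, 0.207]]
v_groove 0.97 [286. 243.  96.  74.] [[0.514, 0.172, 0.034], [0.559, 0.224, 0.109], [0.63, 0.293, 0.145]]
short_a 0.7 [ 21. 275.  42.  59.] [[0.461, -0.163, 0.063], [0.477, -0.15, 0.122], [0.5, -0.143, 0.141]]
short_a 0.63 [ 53. 250.  52.  54.] [[0.45, -0.103, 0.042], [0.452, -0.088, 0.122], [0.471, -0.081, 0.142]]
 tip roller 0.58 [119.1 217.3] [0.4555 0.0032 0.0697] cam [0.3688 0.2568 0.4599] ray [ 0.2059 -0.5987 -0.9207]
 tip v_groove 0.86 [309.4 237.7] [0.6169 0.2601 0.0155] cam [0.3688 0.2568 0.4599] ray [ 0.5048  0.0071 -0.8983]
 tip keeper 0.85 [323.5 242.9] [0.6008 0.2773 0.0724] cam [0.3688 0.2568 0.4599] ray [ 0.5386  0.0477 -0.8926]
 tip keeper 0.22 [206.6 273.3] [0.6012 0.0777 0.0508] cam [0.3688 0.2568 0.4599] ray [ 0.49   -0.3748 -0.8592]
 tip rack 0.9 [ 90.7 227.3] [ 0.4435 -0.0065  0.1206] cam [0.3688 0.2568 0.4599] ray [ 0.2023 -0.7044 -0.9097]
 tip v_groove 0.7 [185.8 199.7] [0.6019 0.2834 0.0171] cam [0.4218 0.056  1.0651] ray [ 0.167   0.2105 -0.9823]
 tip keeper 0.78 [182.1 196.5] [0.5999 0.2805 0.0753] cam [0.4218 0.056  1.0651] ray [ 0.1751  0.2219 -0.9804]
```

View pics/w1.png

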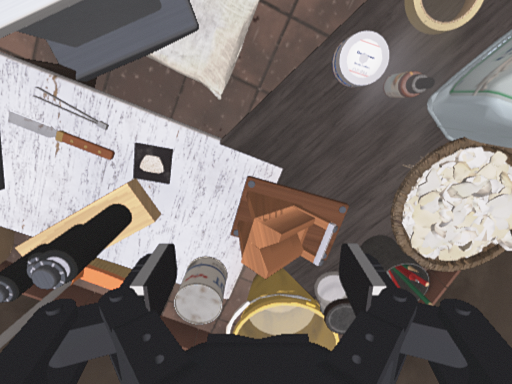

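```bash
cat > fit.py <<'E'
from h import *
from scipy.optimize import least_squares
np.set_printoptions(precision=4,suppress=True)
import sys
imgs={}
for c in ["wrist","top"]:
    im=imaging.get_image(c);P=cloud(im)
    r=[r for r in models.outline_of(c,"v_groove") if r["confidence"]>.4][0]
    m=cv2.dilate(r["region"].astype(np.uint8),np.ones((5,5)))>0
    N=np.cross(np.gradient(P,axis=1),np.gradient(P,axis=0));N/=np.linalg.norm(N,axis=-1,keepdims=True)+1e-12
    N*=np.sign(N[...,2:])
    m&=(P[...,2]>0.02)&(im["depth"]>0)
    p,n=P[m],N[m]
    # greedy RANSAC planes
    rng=np.random.default_rng(0);left=np.ones(len(p),bool)
    print(c,len(p))
    for k in range(6):
        best=None;idx=np.where(left)[0]
        if len(idx)<40:break
        for i in rng.choice(idx,200):
            inl=left&(abs((p-p[i])@n[i])<.0025)&(n@n[i]>.93)
            if best is None or inl.sum()>best.sum():best=inl
        q=p[best];ce=q.mean(0);nn=np.linalg.svd(q-ce)[2][2];nn*=np.sign(nn[2])
        print(best.sum(),"n",nn,"c",ce,"lo",q.min(0),"hi",q.max(0));left&=~best
    for q in ["roller","short"]:
      for r in models.outline_of(c,q)[:2]:
        m=r["region"]&(im["depth"]>0);s=P[m];
        zt=s[:,2].max()
        top=s[s[:,2]>np.percentile(s[:,2],99)-.004]
        side=s[(s[:,2]>.05)&(s[:,2]<zt-.03)]
        f=least_squares(lambda v:np.hypot(side[:,0]-v[0],side[:,1]-v[1])-.022,s[:,:2].mean(0),loss="soft_l1",f_scale=.001)
        print(q,len(side),"axis",f.x,"top c",(top.min(0)+top.max(0))/2,top.mean(0),len(top),"zt",zt)
E
python3 fit.py
```

```text
wrist 4182
666 n [-0.2202  0.8883  0.403 ] c [0.5775 0.2165 0.1017] lo [0.546  0.194  0.0485] hi [0.6119 0.2472 0.1457]
541 n [-0.347  -0.4647  0.8146] c [0.5423 0.1939 0.1344] lo [0.5101 0.1642 0.1231] hi [0.5781 0.226  0.1472]
460 n [-0.8079  0.5893  0.002 ] c [0.535  0.2382 0.0943] lo [0.5078 0.2016 0.0282] hi [0.5789 0.3002 0.1449]
434 n [-0.8059  0.5921  0.0031] c [0.5355 0.2388 0.0906] lo [0.5087 0.2029 0.0238] hi [0.5779 0.2987 0.144 ]
319 n [0.4911 0.6559 0.5732] c [0.571  0.2309 0.1078] lo [0.5308 0.1895 0.0575] hi [0.6186 0.2762 0.1473]
108 n [-0.3185 -0.4388  0.8403] c [0.5373 0.1889 0.1299] lo [0.5082 0.1664 0.124 ] hi [0.5665 0.2145 0.1425]
roller 2205 axis [ 0.4607 -0.0189] top c [ 0.46   -0.0164  0.2057] [ 0.4596 -0.0159  0.206 ] 433 zt 0.20812837299144976
short 347 axis [ 0.4827 -0.1653] top c [ 0.4786 -0.1313  0.1399] [ 0.4852 -0.1504  0.1398] 64 zt 0.14221209738352397
short 410 axis [ 0.4343 -0.096 ] top c [ 0.4433 -0.0271  0.1903] [ 0.4431 -0.0276  0.1874] 11 zt 0.1980182959001458
top 891
127 n [-0.213   0.8886  0.4061] c [0.5787 0.2185 0.0985] lo [0.5483 0.1936 0.
[... 215 characters left out ...]
] hi [0.6156 0.2762 0.1487]
65 n [-0.3203 -0.4943  0.8081] c [0.539  0.1965 0.1335] lo [0.5174 0.1688 0.122 ] hi [0.578  0.225  0.1464]
28 n [-0.8039  0.5944  0.0187] c [0.5448 0.25   0.1032] lo [0.5093 0.2004 0.0543] hi [0.5835 0.3021 0.1453]
27 n [-0.3225 -0.3951  0.8602] c [0.5462 0.1877 0.1318] lo [0.5165 0.1658 0.1231] hi [0.5773 0.2205 0.1443]
roller 43 axis [ 0.4619 -0.0186] top c [ 0.4619 -0.0182  0.2073] [ 0.4612 -0.0182  0.2067] 72 zt 0.20957286239495687
short 72 axis [ 0.4837 -0.165 ] top c [ 0.4834 -0.1648  0.1418] [ 0.4838 -0.1645  0.1414] 63 zt 0.14426560518438092
short 44 axis [ 0.4729 -0.0918] top c [ 0.4719 -0.0917  0.1427] [ 0.4721 -0.0908  0.1421] 52 zt 0.14515762631391993
```

```bash
cat > geo.py <<'E'
import numpy as np
from scipy.spatial.transform import Rotation as R
n1=np.array([-.2165,.8885,.4045]);n2=np.array([.9116,.0483,.4082])
c1=np.array([.5778,.2170,.1010]);c2=np.array([.5593,.2332,.0981])
n1/=np.linalg.norm(n1);n2/=np.linalg.norm(n2)
O=np.linalg.solve([n1,n2,[0,0,1]],[n1@c1+.022,n2@c2+.022,.062])
psi=np.arctan2(.8055,.592);h=np.array([np.cos(psi),np.sin(psi),0]);s,c=np.sin(np.radians(35)),np.cos(np.radians(35))
gz=np.array([-s*h[0],-s*h[1],c]);gx=np.array([c*h[0],c*h[1],s]);gy=np.cross(gz,gx);G=np.c_[gx,gy,gz]
def delta(obs,Rt,pt):
    R0=np.array(obs["tool_rot"]);print("turn",R.from_matrix(R0.T@Rt).as_rotvec(degrees=True).round(2),"shift cm(now axes)",(R0.T@(pt-obs["position"])*100).round(2),"in target axes",(Rt.T@(pt-obs["position"])*100).round(2))
def gro(p): return G.T@(np.array(p)-O)
E
python3 - <<'E'
from h import *
from geo import *
np.set_printoptions(precision=4,suppress=True)
o=env.observe();print(o["q"],O,np.degrees(psi),"\n",G,"line dir",np.cross(n1,n2))
for p in ([.5423,.1939,.1344],[.6008,.2773,.0724],[.5999,.2805,.0753],[.5742,.235,.1017]): print(gro(p)*1000)
w=np.load("w1.npy");g=(w-O)@G
# steel bar pts
m=(abs(g[...,1])<.02)&(g[...,2]>-.014)&(g[...,2]<.004)&(g[...,0]>.005)&(g[...,0]<.03);q=g[m]*1000
print("bar",m.sum(),np.percentile(q,[2,50,98],axis=0))
down=np.c_[R.from_euler('z',0).as_matrix()]
# tool x at az a, pointing down
for a in (160,130,100):
    a=np.radians(a);x=np.array([np.cos(a),np.sin(a),0]);z=np.array([0,0,-1.]);Rt=np.c_[x,np.cross(z,x),z]
    print(np.degrees(a));delta(o,Rt,np.array([.4613,-.0187,.145]))
    # jig: groove orientation; minimal tilt from down
    A=R.from_rotvec(np.cross(z,-gz)/np.linalg.norm(np.cross(z,-gz))*np.radians(35)).as_matrix()
    Rj=A@Rt;print(" jig turn",R.from_matrix(Rt.T@Rj).as_rotvec(degrees=True),"tcp at home",O+.111*gz)
E
```

```text
[ 13.7821  13.7739  72.1714  -0.0021  94.0533 -55.7749] [0.5979 0.2644 0.062 ] 53.68607636129797 
 [[ 0.4851 -0.8058 -0.3397]
 [ 0.6601  0.5922 -0.4622]
 [ 0.5736  0.      0.8192]] line dir [ 0.3432  0.4571 -0.8205]
[-32.0161   3.0722 110.802 ]
[15.85    5.3241  1.5977]
[19.189   7.9443  2.8   ]
[-8.1686  1.7075 54.1845]
bar 175 [[ 12.8481 -19.3319  -7.7589]
 [ 18.2576   0.2434   0.6513]
 [ 21.7602  19.2699   2.2194]]
160.0
turn [-0.    0.   -0.44] shift cm(now axes) [-10.38 -22.64  17.13] in target axes [-10.2  -22.72  17.13]
 jig turn [-33.5908  -9.8315   0.    ] tcp at home [0.5602 0.2131 0.1529]
130.0
turn [-0.    0.   29.56] shift cm(now axes) [-10.38 -22.64  17.13] in target axes [-20.19 -14.57  17.13]
 jig turn [-34.0062   8.2811  -0.    ] tcp at home [0.5602 0.2131 0.1529]
100.0
turn [ 0.    0.   59.56] shift cm(now axes) [-10.38 -22.64  17.13] in target axes [-24.78  -2.52  17.13]
 jig turn [-25.3097  24.1747   0.    ] tcp at home [0.5602 0.2131 0.1529]
```

Emit:
jog_arm(plan="0 0 6.62 -1.15 -2.52 0.5 0;0 0 6.62 -1.43 -2.37 0.5 0;0 0 6.62 -1.7 -2.18 0.5 0;0 0 6.62 -1.94 -1.97 0.5 0;0 0 6.62 -2.15 -1.74 0.5 0;0 0 6.62 -2.34 -1.48 0.5 0;0 0 6.62 -2.49 -1.2 0.5 0;0 0 6.62 -2.62 -0.9 0.5 0;0 0 6.62 -2.7 -0.59 0.5 0;0 0 0 0 0 0 0")

```text
time_s: 4.47
position: [0.4614, -0.0223, 0.2703]
tool_rot: [[-0.164, 0.987, -0.001], [0.987, 0.164, -0.001], [-0.0, -0.002, -1.0]]
ft_force: [0.9, 0.2, -0.7]
grip_width: 0.0856
gripper_force: 0.0
```

```bash
python3 - <<'E'
from h import *
from geo import *
np.set_printoptions(precision=4,suppress=True)
o=env.observe();print(o["q"]);z=np.array([0,0,-1.]);a=np.radians(100);x=np.array([np.cos(a),np.sin(a),0])
Rt=np.c_[x,np.cross(z,x),z];delta(o,Rt,np.array([.4613,-.0187,.145]))
im,P=look("wrist","w2",["roller"],[])
s=P[(abs(P[...,0]-.461)<.03)&(abs(P[...,1]+.018)<.03)&(P[...,2]>.2)&(P[...,2]<.212)]
print(len(s),s.min(0),s.max(0),s.mean(0))
E
```

```text
[-17.4643  11.2757  83.025   -0.061   85.7701 -26.8742]
turn [-0.09  0.02 -0.59] shift cm(now axes) [ 0.36  0.07 12.53] in target axes [ 0.35  0.05 12.53]
roller 0.82 [258. 181.  49.  73.] [[0.44, -0.032, 0.051], [0.459, -0.007, 0.19], [0.478, 0.003, 0.207]]
876 [ 0.4468 -0.0314  0.2001] [ 0.4732 -0.005   0.209 ] [ 0.4599 -0.0171  0.2059]
```

Emit:
jog_arm(plan="0 0 0 0.39 0 2.5 0;0 0 0 0 0 3 0;0 0 0 0 0 3 0;0 0 0 0 0 2.5 0;0 0 0 0 0 1.5 0;0 0 0 0 0 0 200;0 0 0 0 0 0 200;0 0 0 0 0 0 200;0 0 0 0 0 0 200;0 0 0 0 0 0 200", grip_force=60)

```text
time_s: 5.4
position: [0.4611, -0.0148, 0.148]
tool_rot: [[-0.174, 0.985, 0.003], [0.985, 0.174, -0.001], [-0.001, 0.002, -1.0]]
ft_force: [-2.2, 0.8, 5.1]
grip_width: 0.0426
gripper_force: 60.1
```

Emit:
jog_arm(plan="0 0 0 0 0 0 60;0 0 0 0 0 0 60;0 0 0 0 0 0 60;0 0 0 -0.36 0 0 60;0 0 0 0 0 0 60;0 0 0 0 0 0 200;0 0 0 0 0 0 200;0 0 0 0 0 0 200;0 0 0 0 0 0 200;0 0 0 0 0 0 200")

```text
time_s: 6.23
position: [0.4612, -0.0184, 0.1466]
tool_rot: [[-0.173, 0.985, 0.0], [0.985, 0.173, -0.0], [-0.0, 0.0, -1.0]]
ft_force: [-2.4, -0.2, 5.0]
grip_width: 0.0428
gripper_force: 60.5
```

```bash
python3 - <<'E'
from h import *
im,P=look("top","t2",["roller"],[])
s=P[(abs(P[...,0]-.461)<.03)&(abs(P[...,1]+.018)<.03)&(P[...,2]>.19)&(P[...,2]<.212)]
print(env.observe()["position"],env.observe()["grip_width"],len(s),s.min(0) if len(s) else 0,s.max(0) if len(s) else 0)
E
```

```text
[ 0.46113487 -0.01843286  0.14658045] 0.04274770911186835 0 0 0
```

Emit:
jog_arm(plan="0 0 0 0 0 -1 200;0 0 0 0 0 -2.5 200;0 0 0 0 0 -3 200;0 0 0 0 0 -3 200;0 0 0 0 0 -3 200;0 0 0 0 0 -3 200;0 0 0 0 0 0 200")

```text
time_s: 6.92
position: [0.4626, -0.0186, 0.306]
tool_rot: [[-0.173, 0.985, 0.008], [0.985, 0.173, -0.002], [-0.004, 0.008, -1.0]]
ft_force: [0.0, 0.6, -3.7]
grip_width: 0.0432
gripper_force: 62.5
```

```bash
cat > tgt.py <<'E'
from h import *
from geo import *
import sys
np.set_printoptions(precision=4,suppress=True)
def rj(a):
    z=np.array([0,0,-1.]);a=np.radians(a);x=np.array([np.cos(a),np.sin(a),0]);Rt=np.c_[x,np.cross(z,x),z]
    ax=np.cross(z,-gz);ax/=np.linalg.norm(ax);return R.from_rotvec(ax*np.radians(35)).as_matrix()@Rt
E
python3 - <<'E'
from tgt import *
o=env.observe();print(o["q"],o["position"],o["grip_width"],o["ft_force"])
pt=O+.04*gx+.145*gz;print(pt);delta(o,rj(100),pt)
E
```

```text
[-17.0169   9.932   78.8744   0.0096  90.6919 -27.0068] [ 0.4626 -0.0186  0.306 ] 0.043151049939491676 [ 0.041   0.5552 -3.6581]
[0.5681 0.2238 0.2037]
turn [-24.87  24.39   0.13] shift cm(now axes) [22.09 14.52 10.26] in target axes [14.77  6.99 23.17]
```

Emit:
jog_arm(plan="0 0 0 2.45 1.61 0 200;0 0 0 2.45 1.61 0 200;0 0 0 2.45 1.61 0 200;0 0 0 2.45 1.61 0 200;0 0 0 2.45 1.61 0 200;0 0 0 2.45 1.61 0 200;0 0 0 2.45 1.61 0 200;0 0 0 2.45 1.61 0 200;0 0 0 2.45 1.61 0 200;-5 4.9 0 0 0 0 200")

```text
time_s: 7.75
position: [0.5682, 0.2301, 0.2956]
tool_rot: [[-0.182, 0.981, 0.063], [0.979, 0.175, 0.101], [0.088, 0.08, -0.993]]
ft_force: [0.6, -1.6, -6.1]
grip_width: 0.0426
gripper_force: 63.2
```

Emit:
jog_arm(plan="-5 4.9 0 0 0 0 200;-5 4.9 0 0 0 0 200;-5 4.9 0 0 0 0 200;-4.9 4.8 0 0 0 0 200;0 0 0 0 0 0 200;0 0 0 0 0 0 200")

```text
time_s: 8.25
position: [0.5649, 0.2229, 0.2994]
tool_rot: [[-0.243, 0.913, 0.329], [0.884, 0.069, 0.462], [0.399, 0.403, -0.824]]
ft_force: [0.6, -0.1, -3.6]
grip_width: 0.0425
gripper_force: 63.4
```

```bash
python3 - <<'E'
from tgt import *
o=env.observe();print(o["q"],gro(o["position"]),o["grip_width"],o["ft_force"],o["wrist_torque"])
pt=O+.04*gx+.145*gz;delta(o,rj(100),pt)
save(imaging.get_image("wrist"),"w3");print("tool in groove\n",G.T@o["tool_rot"])
E
```

```text
[ -1.6256  14.9268  80.8123  30.8723  66.6431 -19.4847] [0.0927 0.002  0.2249] 0.042462165885208916 [ 0.568  -0.146  -3.6391] [-0.6804  0.4296 -0.0369]
turn [-0.67 -0.04 -0.32] shift cm(now axes) [-3.81 -3.56  8.03] in target axes [-3.79 -3.68  7.99]
tool in groove
 [[ 0.6948  0.7192 -0.008 ]
 [ 0.7192 -0.6947  0.0085]
 [ 0.0006 -0.0117 -0.9999]]
```

View pics/w3.png

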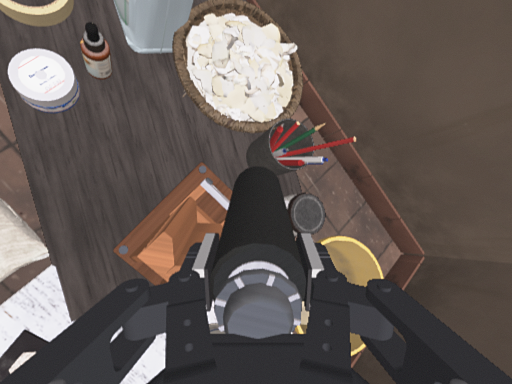

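Emit:
jog_arm(plan="-0.67 0 -0.3 -0.95 -0.9 2 200;0 0 0 -0.95 -0.9 2 200;0 0 0 -0.95 -0.9 2 200;0 0 0 -0.95 -0.9 2 200;0 0 0 -0.7 -0.72 0 200;0 0 0 -0.7 -0.72 0 200;0 0 0 -0.7 -0.72 0 200;0 0 0 -0.35 -0.36 0 200;0 0 0 0 0 0 200;0 0 0 0 0 0 200")

```text
time_s: 9.13
position: [0.5538, 0.2022, 0.1858]
tool_rot: [[-0.252, 0.905, 0.343], [0.882, 0.069, 0.465], [0.397, 0.42, -0.816]]
ft_force: [0.4, -0.3, -5.3]
grip_width: 0.0424
gripper_force: 63.4
```

```bash
cat > st.py <<'E'
from tgt import *
o=env.observe();print("q",o["q"],"g mm",gro(o["position"])*1000,"w",o["grip_width"],"Fg",G.T@o["ft_force"],"Tg",G.T@o["wrist_torque"]);print("tool in groove\n",G.T@o["tool_rot"])
E
python3 st.py
```

```text
q [ -4.354   19.7765  94.8188  38.5855  51.7836 -35.36  ] g mm [  8.5186  -1.2735 145.1252] w 0.042378460434488535 Fg [-3.0724 -0.4793 -4.2813] Tg [ 0.0457  0.7887 -0.015 ]
tool in groove
 [[ 0.6881  0.7256  0.0056]
 [ 0.7256 -0.6881 -0.001 ]
 [ 0.0032  0.0048 -1.    ]]
```

Emit:
jog_arm(plan="0 0 0 -0.17 -0.28 0 200;0 0 0 -0.18 -0.28 0 200;0 0 0 0 0 0 200;0 0 0 0 0 0 200;0 0 0 0 0 0 200")

```text
time_s: 9.55
position: [0.5491, 0.1983, 0.1819]
tool_rot: [[-0.251, 0.905, 0.344], [0.882, 0.068, 0.465], [0.398, 0.42, -0.816]]
ft_force: [-0.2, 0.2, -4.1]
grip_width: 0.0424
gripper_force: 63.4
```

```bash
python3 st.py
```

```text
q [ -4.8979  19.5941  95.9467  39.1639  51.336  -36.5733] g mm [  1.4454   0.2056 145.353 ] w 0.042351840674228015 Fg [-2.3144  0.299  -3.3572] Tg [-0.0497  0.8762 -0.0006]
tool in groove
 [[ 0.6888  0.7249  0.0061]
 [ 0.7249 -0.6888 -0.0013]
 [ 0.0033  0.0053 -1.    ]]
```

Emit:
jog_arm(plan="0 0 0 -0.11 -0.12 0 200;0 0 0 0 0 0 200;0 0 0 0 0 0 200;0 0 0 0 0 0 200")

```text
time_s: 9.88
position: [0.5482, 0.1974, 0.181]
tool_rot: [[-0.251, 0.905, 0.343], [0.882, 0.068, 0.466], [0.398, 0.42, -0.815]]
ft_force: [0.4, 3.1, -3.4]
grip_width: 0.0424
gripper_force: 63.4
```

```bash
python3 st.py|head -2
```

```text
q [ -5.0312  19.577   96.1753  39.3087  51.2678 -36.8805] g mm [ -0.1104   0.4241 145.3231] w 0.0423959940552773 Fg [ 0.2549  1.5679 -4.3856] Tg [0.2824 0.4081 0.022 ]
tool in groove
```

Emit:
jog_arm(plan="0 0 0 0 0 0.4 200;0 0 0 0 0 0.4 200;0 0 0 0 0 0.3 200;0 0 0 0 0 0.2 200;0 0 0 0 0 0.1 200;0 0 0 0 0 0 200;0 0 0 0 0 0 200;0 0 0 0 0 0 200")

```text
time_s: 10.55
position: [0.5526, 0.2034, 0.1705]
tool_rot: [[-0.252, 0.904, 0.344], [0.882, 0.069, 0.465], [0.397, 0.421, -0.816]]
ft_force: [-13.1, -9.0, 14.3]
grip_width: 0.0429
gripper_force: 65.9
```

```bash
python3 st.py
```

```text
q [ -4.2231  20.8632  96.232   39.887   49.7324 -37.3229] g mm [ -0.0584   0.3331 132.4781] w 0.042915724145938965 Fg [-4.1365  5.2344 20.3265] Tg [1.1245 1.3338 0.0599]
tool in groove
 [[ 0.6878  0.7258  0.0061]
 [ 0.7259 -0.6878 -0.0016]
 [ 0.003   0.0056 -1.    ]]
```

Emit:
jog_arm(plan="0 0 5 0 0 0 200;0 0 5 0 0 0 200;0 0 5 0 0 0 200;0 0 5 0 0 0 200;0 0 5 0 0 0 200;0 0 0 0 0 0 200;0 0 0 0 0 0 200")

```text
time_s: 11.13
position: [0.5526, 0.2035, 0.1708]
tool_rot: [[0.154, 0.926, 0.344], [0.829, -0.311, 0.466], [0.538, 0.213, -0.815]]
ft_force: [-14.2, -10.2, 16.1]
grip_width: 0.0426
gripper_force: 66.2
```

```bash
python3 st.py
```

```text
q [ -4.2229  20.8386  96.2225  39.9208  49.7666 -12.3039] g mm [  0.2233   0.4548 132.6954] w 0.042645338880853055 Fg [-4.3472  5.4097 22.6865] Tg [1.4978 0.9979 0.0626]
tool in groove
 [[ 0.9303  0.3668  0.0068]
 [ 0.3668 -0.9303 -0.0014]
 [ 0.0058  0.0038 -1.    ]]
```

Emit:
jog_arm(plan="0 0 5 0 0 0 200;0 0 5 0 0 0 200;0 0 5 0 0 0 200;0 0 5 0 0 0 200;0 0 0 0 0 0 200;0 0 0 0 0 0 200")

```text
time_s: 11.63
position: [0.5525, 0.2038, 0.171]
tool_rot: [[0.461, 0.818, 0.344], [0.672, -0.575, 0.466], [0.579, 0.016, -0.815]]
ft_force: [-13.9, -8.9, 17.1]
grip_width: 0.0426
gripper_force: 66.2
```

Emit:
jog_arm(plan="0 0 5 0 0 0 200;0 0 5 0 0 0 200;0 0 5 0 0 0 200;0 0 5 0 0 0 200;0 0 0 0 0 0 200;0 0 0 0 0 0 200")

```text
time_s: 12.13
position: [0.5526, 0.204, 0.1711]
tool_rot: [[0.713, 0.611, 0.344], [0.435, -0.77, 0.467], [0.55, -0.183, -0.815]]
ft_force: [-12.9, -8.0, 16.3]
grip_width: 0.0425
gripper_force: 66.1
```

```bash
python3 st.py
```

```text
q [-4.1913 20.8349 96.2052 39.988  49.7936 27.6961] g mm [  0.7166   0.7672 132.6657] w 0.04248605267948529 Fg [-2.2003  5.6889 21.3924] Tg [1.8348 0.3313 0.1045]
tool in groove
 [[ 0.9483 -0.3171  0.0078]
 [-0.3171 -0.9484 -0.0007]
 [ 0.0076 -0.0018 -1.    ]]
```

Emit:
jog_arm(plan="0 0 5 -0.03 0.06 0 200;0 0 5 0 0 0 200;0 0 5 0 0 0 200;0 0 5 0 0 0 200;0 0 0 0 0 0 200;0 0 0 0 0 0 200")

```text
time_s: 12.63
position: [0.5529, 0.2037, 0.1708]
tool_rot: [[0.879, 0.33, 0.344], [0.145, -0.872, 0.467], [0.455, -0.361, -0.814]]
ft_force: [-11.5, -4.7, 15.1]
grip_width: 0.0426
gripper_force: 65.9
```

Emit:
jog_arm(plan="0 0 5 0 0 0 200;0 0 5 0 0 0 200;0 0 5 0 0 0 200;0 0 5 0 0 0 200;0 0 0 0 0 0 200;0 0 0 0 0 0 200")

```text
time_s: 13.13
position: [0.5532, 0.203, 0.1688]
tool_rot: [[0.939, 0.009, 0.344], [-0.162, -0.87, 0.465], [0.303, -0.492, -0.816]]
ft_force: [-0.5, 1.0, -2.7]
grip_width: 0.0425
gripper_force: 63.4
```

```bash
python3 st.py
```

```text
q [-4.2467 21.0412 96.2614 39.9611 49.5966 67.5153] g mm [ -0.9282  -0.3347 131.0826] w 0.042495476335247646 Fg [-1.143   0.9692 -2.5229] Tg [ 0.0952  0.4689 -0.026 ]
tool in groove
 [[ 0.523  -0.8523  0.0055]
 [-0.8523 -0.523  -0.0015]
 [ 0.0042 -0.0039 -1.    ]]
```

Emit:
jog_arm(plan="0 0 0 0 0 0.3 200;0 0 0 0 0 0.3 200;0 0 0 0 0 0.3 200;0 0 0 0 0 0 200;0 0 0 0 0 0 200")

```text
time_s: 13.55
position: [0.5563, 0.2074, 0.1613]
tool_rot: [[0.939, 0.008, 0.343], [-0.162, -0.87, 0.465], [0.302, -0.493, -0.816]]
ft_force: [1.0, 0.3, -3.9]
grip_width: 0.0424
gripper_force: 63.3
```

```bash
python3 st.py
```

```text
q [-3.6871 21.9875 96.2519 40.428  48.6019 67.2753] g mm [ -0.8544  -0.2354 121.8258] w 0.042422462930413206 Fg [-1.5259 -0.6081 -3.6701] Tg [-0.1705  0.7251 -0.0456]
tool in groove
 [[ 0.522  -0.8529  0.0056]
 [-0.8529 -0.522  -0.0008]
 [ 0.0036 -0.0043 -1.    ]]
```

Emit:
jog_arm(plan="0 0 0 0 0 0.3 200;0 0 0 0 0 0.3 200;0 0 0 0 0 0.2 200;0 0 0 0 0 0.15 200;0 0 0 0 0 0 200;0 0 0 0 0 0 200;0 0 0 0 0 0 200")

```text
time_s: 14.13
position: [0.5595, 0.2115, 0.1545]
tool_rot: [[0.939, 0.009, 0.344], [-0.162, -0.87, 0.465], [0.304, -0.493, -0.816]]
ft_force: [-3.1, -4.8, 2.8]
grip_width: 0.0427
gripper_force: 64.4
```

```bash
python3 st.py
```

```text
q [-3.1573 22.853  96.2204 40.8891 47.598  66.9693] g mm [ -0.4974  -0.4191 113.3229] w 0.04270623414416787 Fg [-3.0504 -0.3583  5.5576] Tg [0.0283 1.1797 0.0223]
tool in groove
 [[ 0.5224 -0.8527  0.0062]
 [-0.8527 -0.5224 -0.0019]
 [ 0.0049 -0.0043 -1.    ]]
```

Emit:
jog_arm(plan="0 0 0 0 0 0.08 200;0 0 0 0 0 0 200;0 0 0 0 0 0 200")

```text
time_s: 14.38
position: [0.5598, 0.2115, 0.1546]
tool_rot: [[0.939, 0.009, 0.345], [-0.162, -0.87, 0.465], [0.305, -0.492, -0.815]]
ft_force: [-8.8, -9.7, 8.8]
grip_width: 0.0427
gripper_force: 65.4
```

```bash
python3 st.py|head -1
```

```text
q [-3.1459 22.8626 96.2056 40.9017 47.5464 66.9411] g mm [ -0.3145  -0.6476 113.2442] w 0.042701406152446164 Fg [-5.5852  1.3916 14.7141] Tg [ 0.2521  1.5261 -0.0093]
```

Emit:
jog_arm(plan="0 0 0 0 0 -0.1 0;0 0 0 0 0 0 0;0 0 0 0 0 0 0;0 0 0 0 0 0 0;0 0 0 0 0 0 0;0 0 0 0 0 -2 0;0 0 0 0 0 -2.5 0;0 0 0 0 0 -2.5 0;0 0 0 0 0 -2 0;0 0 0 0 0 0 255")

```text
time_s: 15.22
position: [0.529, 0.1688, 0.2307]
tool_rot: [[0.937, 0.01, 0.348], [-0.163, -0.87, 0.465], [0.308, -0.492, -0.814]]
ft_force: [0.8, -0.7, -0.5]
grip_width: 0.0756
gripper_force: 0.0
```

Emit:
jog_arm(plan="0 0 0 0 0 0 255;0 0 0 0 0 0 255;0 0 0 0 0 0 255;0 0 0 0 0 0 255;0 0 0 0 0 0 255;0 0 0 0 0 0 255")

```text
time_s: 15.72
position: [0.5285, 0.17, 0.2271]
tool_rot: [[0.939, 0.008, 0.343], [-0.162, -0.87, 0.466], [0.302, -0.493, -0.816]]
ft_force: [-0.3, -0.6, -1.3]
grip_width: 0.0004
gripper_force: 0.0
```

```bash
python3 st.py; python3 - <<'E'
from tgt import *
for c in ["wrist","top","scene"]:
    im=imaging.get_image(c);P=cloud(im);g=(P-O)@G*1000
    if c=="wrist": save(im,"w4")
    m=(np.hypot(g[...,0],g[...,1])<19)&(g[...,2]>158)&(g[...,2]<180)&(im["depth"]>0);q=g[m]
    if len(q): print(c,len(q),q.min(0),q.max(0),np.percentile(q[:,2],[5,25,50,75,95]),q.mean(0))
E
```

```text
q [-8.8843 14.087  95.3462 37.0057 58.4837 69.5093] g mm [ -1.2881   0.0741 202.456 ] w 0.0003988871687275777 Fg [-1.2779 -0.1665 -0.6762] Tg [-0.0171  0.2698  0.0098]
tool in groove
 [[ 0.5218 -0.8531  0.0056]
 [-0.8531 -0.5218 -0.0001]
 [ 0.003  -0.0047 -1.    ]]
wrist 1659 [-18.3222 -15.9982 161.2218] [ 16.6535  18.6961 174.7081] [163.4854 164.7482 171.0933 172.7843 173.5376] [  1.5586  -2.4123 169.0732]
top 100 [ -6.6813 -16.8996 160.3052] [ 17.4244  16.634  175.0907] [162.2442 164.0772 169.981  172.2515 174.1385] [  6.8576  -0.581  168.3712]
scene 124 [-18.7155 -15.2618 161.8191] [ 13.7157  18.6828 176.7665] [163.4895 165.3214 171.0339 173.4468 175.4492] [ -5.238    0.6289 169.8303]
```

View pics/w4.png

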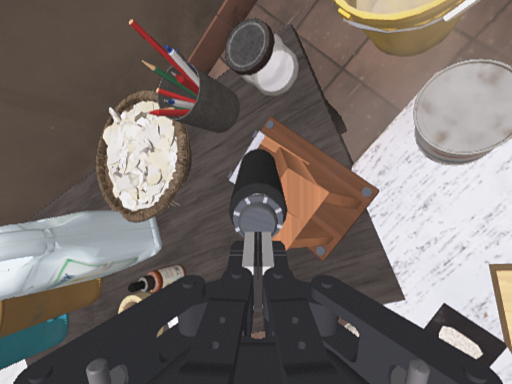

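Emit:
jog_arm(plan="0 0 0 0.05 -0.09 1 255;0 0 0 0 0 1 255;0 0 0 0 0 0.6 255;0 0 0 0 0 0.3 255;0 0 0 0 0 0.2 255;0 0 0 0 0 0.2 255;0 0 0 0 0 0.2 255;0 0 0 0 0 0 255;0 0 0 0 0 0 255")

```text
time_s: 16.62
position: [0.5411, 0.1867, 0.2]
tool_rot: [[0.939, 0.009, 0.344], [-0.162, -0.87, 0.465], [0.304, -0.493, -0.816]]
ft_force: [-4.8, -4.2, 4.8]
grip_width: 0.0001
gripper_force: 3.8
```

```bash
python3 st.py|head -1
```

```text
q [-6.4793 17.3464 95.828  38.2397 54.0543 68.8428] g mm [  0.2816  -0.2832 168.299 ] w 0.00013488547961610338 Fg [-2.3393  1.42    7.4969] Tg [ 0.1167  0.4791 -0.0374]
```

Emit:
jog_arm(plan="0 0 0 0 0 0.15 255;0 0 0 0 0 0.15 255;0 0 0 0 0 0.15 255;0 0 0 0 0 0.1 255;0 0 0 0 0 0.1 255;0 0 0 0 0 0 255;0 0 0 0 0 0 255")

```text
time_s: 17.2
position: [0.5436, 0.1894, 0.1956]
tool_rot: [[0.938, 0.009, 0.346], [-0.162, -0.87, 0.465], [0.305, -0.492, -0.815]]
ft_force: [-7.9, -8.3, 12.6]
grip_width: 0.0
gripper_force: 8.5
```

```bash
python3 st.py|head -1
```

```text
q [-6.0924 17.9063 95.863  38.4972 53.2784 68.6646] g mm [  0.752   -0.6942 162.615 ] w 8.525956118333917e-06 Fg [-2.1061  1.4382 16.8081] Tg [ 0.1987  0.6678 -0.0398]
```

Near home; push further to feel a firm end.

Emit:
jog_arm(plan="0 0 0 0 0 0.07 255;0 0 0 0 0 0.07 255;0 0 0 0 0 0 255;0 0 0 0 0 0 255")

```text
time_s: 17.53
position: [0.5446, 0.1894, 0.1959]
tool_rot: [[0.937, 0.01, 0.348], [-0.163, -0.871, 0.464], [0.308, -0.492, -0.814]]
ft_force: [-13.1, -16.2, 24.3]
grip_width: 0.0003
gripper_force: 15.7
```

```bash
python3 st.py|head -1
```

```text
q [-6.0553 17.9284 95.8056 38.534  53.126  68.6279] g mm [  1.4601  -1.4447 162.4896] w 0.00026068680074005883 Fg [-3.0651  0.9361 31.8232] Tg [0.3669 0.9082 0.0171]
```

Emit:
jog_arm(plan="0 0 0 0 0 -0.5 255;0 0 0 0 0 -2 255;0 0 0 0 0 -3 255;0 0 0 0 0 -3 255;0 0 0 0 0 -3 255;0 0 0 0 0 0 255;0 0 0 0 0 0 255")

```text
time_s: 18.12
position: [0.5044, 0.1365, 0.288]
tool_rot: [[0.938, 0.009, 0.346], [-0.163, -0.87, 0.465], [0.305, -0.493, -0.815]]
ft_force: [-0.6, 0.2, 0.1]
grip_width: -0.0001
gripper_force: 0.0
```

```bash
python3 - <<'E'
from tgt import *
print(env.observe()["ft_force"],gro(env.observe()["position"]))
for c in ["wrist","top","scene"]:
    im=imaging.get_image(c);P=cloud(im);g=(P-O)@G*1000
    if c=="wrist": save(im,"w5")
    r=np.hypot(g[...,0],g[...,1])
    for lo,hi,rm in((155,182,14),(140,156,21.5)):
        m=(r<rm)&(g[...,2]>lo)&(g[...,2]<hi)&(im["depth"]>0);q=g[m]
        if len(q): print(c,len(q),np.percentile(q,[5,50,95],axis=0).round(1).tolist())
E
```

```text
[-0.5791  0.2019  0.0586] [-0.0002 -0.0004  0.276 ]
wrist 611 [[-10.7, -10.2, 156.0], [0.3, 0.0, 162.5], [11.0, 11.2, 163.8]]
wrist 811 [[-18.1, -18.1, 145.2], [4.6, -6.9, 151.7], [18.7, 17.7, 155.3]]
top 86 [[-9.0, -10.1, 157.8], [1.6, 0.4, 162.0], [12.0, 11.2, 164.4]]
top 121 [[-15.7, -17.8, 143.0], [8.8, -2.1, 151.5], [19.2, 18.5, 155.3]]
scene 82 [[-12.5, -9.7, 157.4], [-2.0, 0.4, 163.1], [8.5, 10.9, 165.5]]
scene 97 [[-19.9, -17.9, 142.3], [-11.6, -6.7, 152.1], [14.5, 18.4, 155.2]]
```

View pics/w5.png

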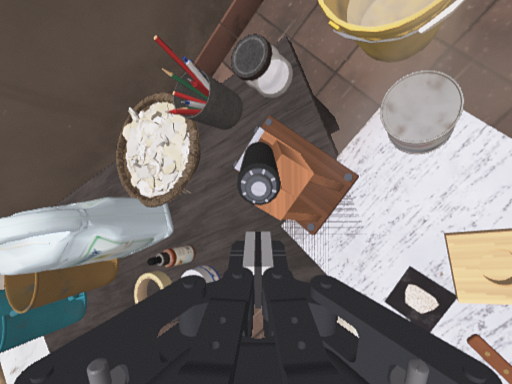

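The picture shows the roller in the groove at about (260,175) with its cap flat against the sleeve. The cap top measures 162.5 mm from the origin, so it is home, and the robot is clear of everything.

```bash
python3 -c "
from rig import job
print(job.close_job())"
```

```text
the job is handed in; nothing more can be done
None
```

The long roller is home against the stop under the keeper bar, its cap is pushed tight (cap top measured at 162.5 mm), nothing else was touched, and the job was handed in at about 18 s; no verdict was returned.

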